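# Clamp the specimen pot on its shaker

## Robot

A 6-joint arm with a two-finger parallel gripper is mounted at the origin on a cart in front of the work surface, level with it; the furniture and walls round the work are solid. World frame = base frame: x ahead of the robot, y to its left, z up, the work surface at z = 0. Lengths are in m, angles in rad, forces in N, time in s.
With the tool pointing down it reaches from about 0.25 to 0.725 m from the base axis. Payload 4 kg.
Tool frame: the origin (TCP) lies on the centre line of the jaws, within the pads' length; the fingertips stand 25 mm ahead of it and the grasp point (between the pads) lies 6 mm ahead of it; z points along the fingers, x is the direction in which the jaws open and shut, and the axes are right-handed (so a half turn about z gives the same grasp; the last joint's range is limited). The gripper opens to 85 mm and grips with 20 to 120 N. Pads are 22 mm wide; open, the fingers measure 114 mm over their backs; the gripper's body (76 mm by 85 mm) begins 54 mm behind the grasp point. The pads swing forward as they close: fully open they stand 13 mm farther back than shut.
Start: joints at [-1.235, 0.241, 0.005, 1.335, 0, 1.571], TCP at [0.165, -0.472, 0.256] pointing down, gripper open.
Joint ranges: [-2.72, 2.72], [-1.05, 1.87], [-1.09, 1.28], [-1.99, 2.15], [-1.42, 1.44], [-3.14, 3.14]. Speed limits (rad/s): [2.79, 2.79, 3.14, 3.14, 3.14, 3.14].

## Interface

Orientations are given as a unit quaternion [x, y, z, w].
In Python, from workcell import bot, imaging, order gives the robot as it stands.
- The arm moves only by the tool carry_out, never from a script. Its argument "moves" is a list of rows, each a list of 5 numbers: the shift along the tool's x, y, z scaled (see below), then the turn about the tool's z scaled (see below), then the opening, from -1 (shut) to 1 (fully open). In form: [[tx, ty, tz, roll, hand], ...]. A call has 1 to 20 rows; each row is the pose to reach, as a shift and turn from the pose commanded when the call began, along the tool's axes at that moment; what a row does not reach only later rows make up. The controller multiplies each number of a shift by 0.1 m and each number of a turn by 90 degrees. A row lasts 1/10 s, in which the tool goes at most 50 mm and 8.59 degrees, less where a joint would pass 70% of its speed; a pose out of reach is approached as far as the arm can. A call with a number of a shift or a turn outside -1 to 1 is refused whole. A call with a gripper value outside its range is refused whole. The fingers move at their own pace and stop on an object; the grip force is fixed at half the most. Time passes only in rows, so rows that repeat a pose let the fingers close. It gives the time, the measured TCP pose, the force and the opening at its end, in the units of the state.
- bot.get_obs(): the state, without advancing time (a new reading comes with each control period).
- imaging.camera(name): name is "scene" or "top" or "wrist"; returns the picture (420x560x3 uint8, red, green, blue); there is no depth.
- imaging.camera_model(name): a dict with "fovy" (degrees; the focal length in pixels is half the picture's height over the tangent of half this angle, whatever the lens; pixels are square), "cx", "cy" (the principal point, pixels), "eye" and "rotation" of the camera in the world. Camera axes: x right, y up, looking along -z (the intrinsics and any distortion apply to the point x, -y, -z); pixel columns grow to the right and rows downward; lengths in m; the calibration is good to about 2 mm. The wrist camera is an equidistant fisheye: a pixel r from the principal point sees the ray r / f radians off the axis. A picture is of the moment at which its call begins: read the wrist's pose just before it. camera_model takes no time and is no camera call; for the wrist camera it gives the pose at the moment of the call.
- order.job_done(): hands the job in, once; it reports no verdict.
The state is a dict: "clock": time; "joint_pos": joint angles; "joint_vel": joint speeds; "tau": joint torques, N m; "eef_pos": TCP position; "tool_rot": TCP orientation; "ft_force": force on the tool from outside, world axes, zero at the start; "ft_torque": the same for the moment, N m; "grip_width": finger opening in m.
Only numpy, scipy, OpenCV 4.12 (cv2) and the standard library are available. Lean on these libraries where they do the work, as an engineer would, in place of code of your own. Each camera call takes 0.05 s, during which the arm holds its last target.

## Task

Two small bench shakers stand in front of you, both with their toggle clamps open, and one of them carries a specimen pot. Push the T-handle of that shaker's clamp over and down past its dead point to its stop, so that it stays locked and the rubber pad holds the pot down in its nest; then let go. Leave the empty shaker's clamp open.

Things in the scene. Friction and masses are not known exactly. Their poses are not given: they have to be found in the camera images.
- pot: specimen pot to be held: white cup with yellow cap, 51 mm across, 62 mm high; origin at the centre of its underside, z up. Stands loose in the round nest (12 mm deep) of shaker A, cap top 92 mm above the bench, right under the open clamp's pad; not to be picked up.
- shaker_a: the loaded shaker, fixed to the bench: white box 145 x 80 mm, aluminium top 28 mm above the bench. Origin on the bench under the nest's centre; -x points to the handle's side. From a riser on that side two steel cheek plates, 30 mm wide over all, reach over the pot up to 179 mm above the bench and carry the clamp's hinge straight above the pot, with the pad under it.
- shaker_a_bar (a point): middle of the black cross-bar (50 mm long, 18 mm thick) of shaker A's T-handle. Its lever turns about a hinge 170 mm above the bench. Axes move with the handle: x points from the bar along the lever to the hinge, 90 mm away; y along the bar; closing moves the bar along -z. Open, the lever stands up to 57 degrees above level, leaning to the riser's side; closed, it lies level over the riser.
- shaker_a_handle (a joint): angle of that handle, rad: about 0 open, 0.85 dead point, 1.0 stop (lever level, locked). It stays where it is left until the pad meets the pot at about 0.45; from there a spring resists with up to about 4 N at the bar and throws it back if let go well before the dead point; beyond, the spring pulls it on to the stop and holds it.
- shaker_a_pad: round black rubber pad, 25 mm across, on a sprung plunger over the pot of shaker A; origin on its axis, 22 mm above its face. It comes straight down as the handle closes and presses on the cap with about 20 N when locked.
- shaker_b_handle (a joint): handle angle of the like but empty shaker, 17 cm or more to one side: 0 open, 1.0 closed. To be left open.

How it is judged:
At the end, for the whole second after the job is handed in: The loaded shaker's handle is locked beyond its dead point (joint over 0.93), its pad presses on the pot with more than 6 N, and the pot stands still and upright (within 10 degrees) in its nest, within 15 mm of where it stood; the empty shaker's handle is still open (joint under 0.3) (value of joint shaker_a_handle above 0.93 rad and contact force between shaker_a_pad and pot above 6 N and angle between pot's own z axis and vertical below 0.17 rad and distance of pot from where it was at the start of the episode below 0.015 m and linear speed of pot below 0.02 m/s and value of joint shaker_b_handle below 0.3 rad); the robot touches nothing.
It fails at once if the empty shaker's clamp is pushed over (value of joint shaker_b_handle above 0.5 rad).
It also fails if it takes over 29 s, if anything falls off the work surface, if the arm or the gripper's body presses on something with over 40 N, if the wrist force passes 120 N, or if a joint passes its speed limit or range.

## Working session

There is one attempt and no reset: what is moved stays moved. The work goes in short steps, Python scripts to look and compute and a tool call to move; the robot and the scene stay as the last step left them, time stands still between calls to the robot, and variables do not carry over. Pictures are saved under pics/ and viewed, and the job is handed in when it is done.

Besides the shell and the picture viewer there is one more tool, called after "Emit:" by a JSON object that holds its "api" and its "payload", one argument or row to a line. carry_out: Moves the arm, as the interface text tells. Its arguments: {"type":"object","properties":{"moves":{"type":"array","items":{"type":"array","items":{"type":"number","minimum":-1,"maximum":1}}}},"required":["moves"]}

```bash
mkdir -p pics; python3 - <<'E'
from workcell import bot, imaging, order
import cv2
o=bot.get_obs(); print({k:o[k] for k in('clock','eef_pos','tool_rot','grip_width','joint_pos')})
for n in("scene","top"):
    cv2.imwrite(f"pics/{n}1.png",imaging.camera(n)[:,:,::-1]); print(n,imaging.camera_model(n))
E
```

```text
{'clock': 0.0, 'eef_pos': array([ 0.16456793, -0.47152229,  0.25539234]), 'tool_rot': array([ 8.15327501e-01, -5.78999079e-01, -8.75185199e-04, -6.05493671e-04]), 'grip_width': 0.08528633855146642, 'joint_pos': array([-1.23498554e+00,  2.41440384e-01,  3.70621177e-03,  1.33519044e+00,
       -2.60768422e-05,  1.57081267e+00])}
scene {'fovy': 46.96587173316321, 'cx': 281.80365126369077, 'cy': 211.79860300373255, 'eye': array([-0.06326106,  0.56070339,  0.69738677]), 'rotation': array([-0.22182302,  0.36357845,  0.78382944, -0.45190338])}
top {'fovy': 46.1699280520282, 'cx': 281.888143543676, 'cy': 210.60131608741403, 'eye': array([0.35615922, 0.2210586 , 1.04068645]), 'rotation': array([ 0.07817947, -0.06493141, -0.65447545,  0.74922211])}
```

View pics/scene1.png

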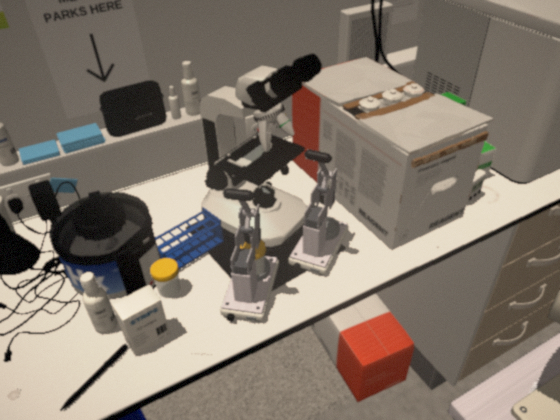

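View pics/top1.png

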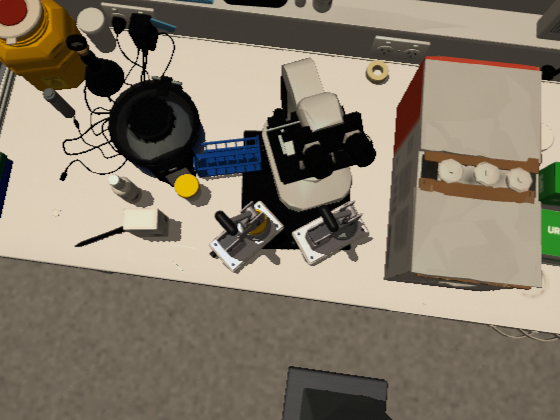

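The left shaker in both views has the yellow cap under its clamp (scene ≈(250,250), top ≈(262,220)). I'll enlarge both.

```bash
python3 - <<'E'
import cv2
a=cv2.imread("pics/top1.png")[190:280,200:370]; cv2.imwrite("pics/t1c.png",cv2.resize(a,None,fx=4.5,fy=4.5,interpolation=cv2.INTER_CUBIC))
a=cv2.imread("pics/scene1.png")[145:325,210:360]; cv2.imwrite("pics/s1c.png",cv2.resize(a,None,fx=3.3,fy=3.3,interpolation=cv2.INTER_CUBIC))
E
```

```text
(no output)
```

View pics/t1c.png

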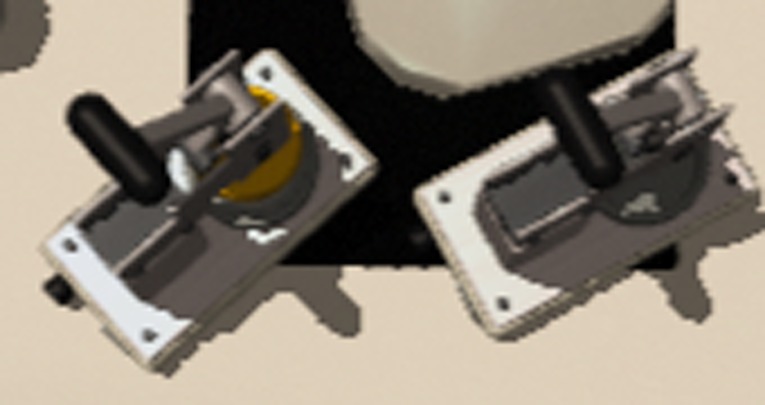

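View pics/s1c.png

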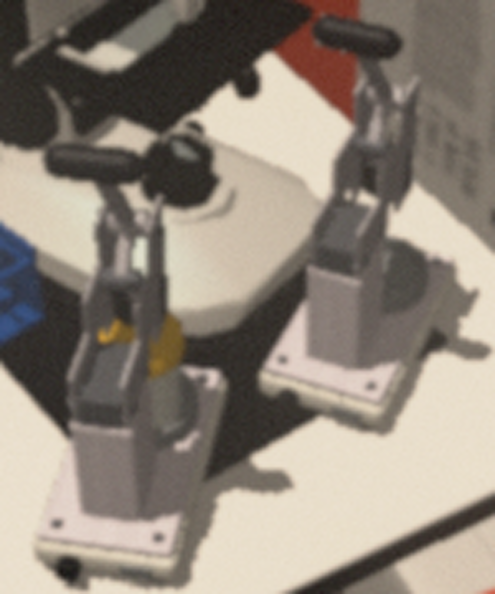

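```bash
cat > h.py <<'E'
import numpy as np
from scipy.spatial.transform import Rotation as R
from workcell import imaging
def ray(n,u,v):
    m=imaging.camera_model(n); f=210/np.tan(np.radians(m['fovy']/2))
    d=R.from_quat(m['rotation']).apply([(u-m['cx'])/f,-(v-m['cy'])/f,-1]); return m['eye'],d/np.linalg.norm(d)
def tri(a,b):
    (p,d),(q,e)=ray(*a),ray(*b)
    s=np.linalg.lstsq(np.c_[d,-e],q-p,rcond=None)[0]
    return (p+s[0]*d+q+s[1]*e)/2, np.linalg.norm(p+s[0]*d-q-s[1]*e)
def atz(n,u,v,z):
    p,d=ray(n,u,v); return p+d*(z-p[2])/d[2]
E
python3 - <<'E'
from h import *
T=lambda u,v:("top",200+u/4.5-.4,190+v/4.5-.4)
S=lambda u,v:("scene",210+u/3.3-.35,145+v/3.3-.35)
print("bar A",tri(T(117,148),S(97,162)))
print("bar B",tri(T(587,128),S(357,38)))
for u,v in((85,108),(150,188)): print("barend",atz(*T(u,v),.245))
c=[atz(*T(u,v),.028) for u,v in((270,50),(375,170),(155,365),(45,245))]
print(np.round(c,4)); 
for i in range(4): print(np.linalg.norm(c[i]-c[i-1]), np.degrees(np.arctan2(*(c[i]-c[i-1])[1::-1])))
c=[atz(*T(u,v),.028) for u,v in((415,190),(495,335),(765,190))]
print(np.round(c,4))
print("cap",atz(*T(262,140),.092))
E
```

```text
bar A (array([0.48551257, 0.33527492, 0.24796381]), np.float64(0.0008711482325027118))
bar B (array([0.51827823, 0.16811585, 0.24131956]), np.float64(0.00319899883357545))
barend [0.49936487 0.35004919 0.245     ]
barend [0.47325127 0.32185548 0.245     ]
[[0.5774 0.3037 0.028 ]
 [0.5275 0.2473 0.028 ]
 [0.4249 0.3345 0.028 ]
 [0.4725 0.3932 0.028 ]]
0.13785852755432815 -40.4339442911941
0.07530177098399947 -131.48978797626435
0.13460266837144857 139.66109077888777
0.0755353604752739 50.98348615648871
[[0.5207 0.2278 0.028 ]
 [0.4592 0.1828 0.028 ]
 [0.5424 0.0676 0.028 ]]
cap [0.5231997  0.29618561 0.092     ]
```

Shaker A: x axis at about -40° in the world, bar at (0.485, 0.335, 0.247), hinge at about (0.522, 0.303). The bar's z agrees with the expected 0.245. Shaker B's bar is at (0.518, 0.168). I'll lift first and start the transit.

Emit:
{"api": "carry_out", "payload": {
  "moves": [
    [0,0,-0.5,0,-1],
    [-0.4,-0.35,-0.85,-0.09,-1],
    [-0.8,-0.7,-0.85,-0.18,-1],
    [-1,-0.87,-0.85,-0.27,-1],
    [-1,-0.87,-0.85,-0.33,-1]
  ]
}}

```text
clock: 0.6
eef_pos: [0.2148, -0.3453, 0.3421]
tool_rot: [0.938, -0.346, 0.0, -0.0]
ft_force: [0.3, -1.0, 0.1]
grip_width: 0.0123
```

```bash
cat > st.py <<'E'
from h import *
from workcell import bot
import sys
o=bot.get_obs(); r=R.from_quat(o['tool_rot']); M=r.as_matrix()
print("t",o['clock'],"p",o['eef_pos'].round(4),"yaw",np.degrees(np.arctan2(M[1,0],M[0,0])).round(2),"q",o['joint_pos'].round(3),"F",o['ft_force'].round(2),"g",o['grip_width'])
t=np.array([float(a) for a in sys.argv[1:4]])
print("delta tool/0.1",(r.inv().apply(t-o['eef_pos'])*10).round(3))
E
python3 st.py 0.49 0.33 0.34
```

```text
t 0.6 p [ 0.2148 -0.3453  0.3421] yaw -40.53 q [-1.015e+00  3.100e-02 -1.900e-02  1.520e+00  1.000e-03  1.263e+00] F [ 0.29 -1.01  0.14] g 0.012289572709237223
delta tool/0.1 [-2.297 -6.921  0.028]
```

Emit:
{"api": "carry_out", "payload": {
  "moves": [
    [-0.15,-0.4,0,-0.09,-1],
    [-0.3,-0.8,0,-0.18,-1],
    [-0.33,-1,0,-0.27,-1],
    [-0.33,-1,0,-0.36,-1],
    [-0.33,-1,0,-0.45,-1],
    [-0.33,-1,0,-0.54,-1],
    [-0.33,-1,0,-0.63,-1],
    [-0.33,-1,0,-0.72,-1],
    [-0.33,-1,0,-0.81,-1],
    [-0.33,-1,0,-0.9,-1],
    [-0.33,-1,0,-1,-1],
    [-0.33,-1,0,-1,-1]
  ]
}}

```text
clock: 1.8
eef_pos: [0.2546, -0.2517, 0.341]
tool_rot: [0.91, 0.414, -0.0, -0.0]
ft_force: [-0.9, -0.7, 0.6]
grip_width: 0.0001
```

```bash
python3 st.py 0.49 0.33 0.34
```

```text
t 1.8 p [ 0.2546 -0.2517  0.341 ] yaw 48.94 q [-0.78  -0.067 -0.118  1.52  -0.    -0.063] F [-0.91 -0.71  0.61] g 0.0001235573114286338
delta tool/0.1 [ 5.933 -2.046  0.012]
```

Emit:
{"api": "carry_out", "payload": {
  "moves": [
    [0.4,-0.14,0,0,-1],
    [0.8,-0.28,0,0,-1],
    [1,-0.34,0,0,-1]
  ]
}}

```text
clock: 2.1
eef_pos: [0.2949, -0.1523, 0.3412]
tool_rot: [0.911, 0.413, 0.0, -0.0]
ft_force: [0.7, 0.5, 0.5]
grip_width: -0.0
```

Emit:
{"api": "carry_out", "payload": {
  "moves": [
    [0.4,-0.14,0,0,-1],
    [0.8,-0.28,0,0,-1],
    [1,-0.34,0,0,-1]
  ]
}}

```text
clock: 2.4
eef_pos: [0.3352, -0.0541, 0.3412]
tool_rot: [0.91, 0.414, 0.0, -0.0]
ft_force: [-0.8, 0.1, 0.2]
grip_width: 0.0002
```

Emit:
{"api": "carry_out", "payload": {
  "moves": [
    [0.4,-0.14,0,0,-1],
    [0.8,-0.28,0,0,-1],
    [1,-0.34,0,0,-1]
  ]
}}

```text
clock: 2.7
eef_pos: [0.3754, 0.0438, 0.341]
tool_rot: [0.91, 0.414, 0.0, -0.0]
ft_force: [-0.2, -0.8, 0.1]
grip_width: -0.0
```

Emit:
{"api": "carry_out", "payload": {
  "moves": [
    [0.4,-0.14,0,0,-1],
    [0.8,-0.28,0,0,-1],
    [1,-0.34,0,0,-1]
  ]
}}

```text
clock: 3.0
eef_pos: [0.4156, 0.1417, 0.3407]
tool_rot: [0.91, 0.414, -0.0, -0.0]
ft_force: [-0.1, -0.4, 0.3]
grip_width: 0.0
```

Emit:
{"api": "carry_out", "payload": {
  "moves": [
    [0.4,-0.14,0,0,-1],
    [0.8,-0.28,0,0,-1],
    [1,-0.34,0,0,-1],
    [1,-0.34,0,0,-1]
  ]
}}

```text
clock: 3.4
eef_pos: [0.4555, 0.2391, 0.3398]
tool_rot: [0.91, 0.414, -0.001, -0.0]
ft_force: [-0.4, 0.5, 0.1]
grip_width: 0.0004
```

```bash
python3 st.py 0.4895 0.332 0.34; python3 - <<'E'
from workcell import bot, imaging, order
import cv2
for n in("scene","top","wrist"):
    cv2.imwrite(f"pics/{n}2.png",imaging.camera(n)[:,:,::-1])
print(imaging.camera_model("wrist"))
E
```

```text
t 3.4 p [0.4555 0.2391 0.3398] yaw 48.96 q [0.483 0.253 0.237 1.556 0.    1.199] F [-0.43  0.53  0.09] g 0.00037813065132394027
delta tool/0.1 [ 0.924 -0.353 -0.003]
{'fovy': 65.70646984690485, 'cx': 277.5575312980194, 'cy': 203.52918119138025, 'eye': array([0.39289184, 0.29052017, 0.45765831]), 'rotation': array([-0.14706102, -0.06559792,  0.40855669,  0.89841605])}
```

View pics/wrist2.png

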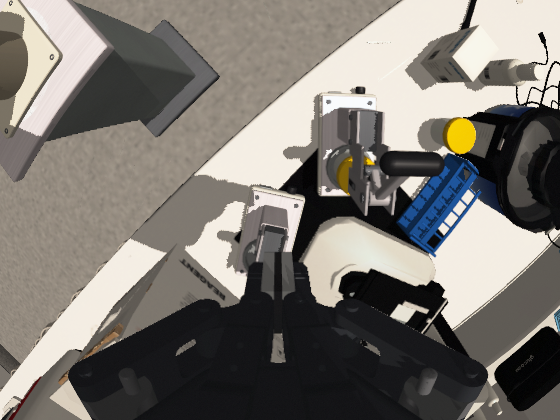

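View pics/scene2.png

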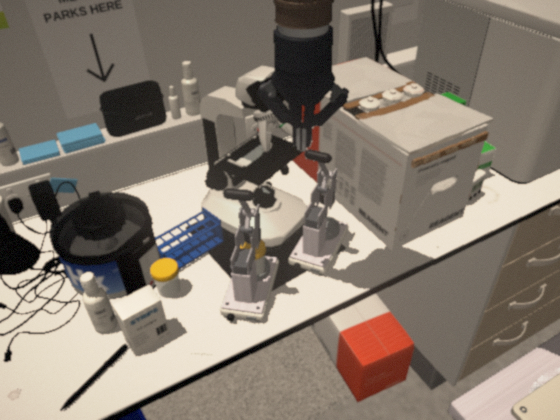

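```bash
python3 - <<'E'
from h import *
m=imaging.camera_model("wrist"); f=210/np.tan(np.radians(m['fovy']/2))
r=R.from_quat(m['rotation'])
def pr(p):
    c=r.inv().apply(np.array(p)-m['eye']); v=np.array([c[0],-c[1]]); th=np.arctan2(np.hypot(*v),-c[2]); return (np.array([m['cx'],m['cy']])+f*th*v/np.hypot(*v)).round(1)
u=np.array([.756,-.655,0]);v=np.array([.655,.756,0])
b=np.array([.4855,.3353,.247])
print(pr(b),pr(b+.025*v),pr(b-.025*v),pr([.5225,.303,.092]))
E
python3 st.py 0.4885 0.3325 0.30
python3 -c "
import cv2
a=cv2.imread('pics/wrist2.png')[80:220,300:470]; cv2.imwrite('pics/w2c.png',cv2.resize(a,None,fx=4,fy=4,interpolation=cv2.INTER_CUBIC))"
```

```text
[413.8 162.5] [444.2 163.7] [380.7 161.5] [358.5 177. ]
t 3.55 p [0.4546 0.2362 0.341 ] yaw 48.85 q [ 0.479  0.248  0.233  1.557 -0.     1.198] F [-1.28  1.11  0.49] g -0.0002841409730438566
delta tool/0.1 [ 0.949 -0.378  0.408]
```

View pics/w2c.png

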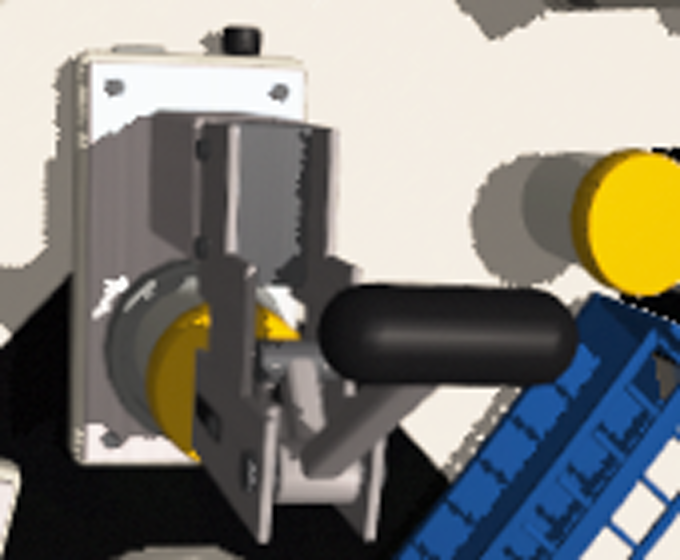

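The wrist view puts the bar ends at (380,164) and (444,163). The projected estimate is (381,161) and (444,164), so the bar position is confirmed. Next I go above the bar.

Emit:
{"api": "carry_out", "payload": {
  "moves": [
    [0.4,-0.16,0,0,-1],
    [0.8,-0.32,0,0,-1],
    [0.95,-0.38,0.1,0,-1],
    [0.95,-0.38,0.4,0,-1],
    [0.95,-0.38,0.5,0,-1],
    [0.95,-0.38,0.5,0,-1]
  ]
}}

```text
clock: 4.15
eef_pos: [0.4876, 0.3315, 0.2894]
tool_rot: [0.911, 0.413, -0.003, 0.001]
ft_force: [-0.1, -0.0, -0.4]
grip_width: 0.0001
```

```bash
python3 st.py 0.4885 0.3325 0.2795; python3 - <<'E'
from workcell import bot, imaging, order
import cv2
for n,(a,b,c,d) in dict(scene=(120,300,170,350),top=(150,280,160,330)).items():
    cv2.imwrite(f"pics/{n}3.png",cv2.resize(imaging.camera(n)[a:b,c:d,::-1],None,fx=3.3,fy=3.3,interpolation=cv2.INTER_CUBIC))
E
```

```text
t 4.15 p [0.4876 0.3315 0.2894] yaw 48.84 q [ 0.597  0.419  0.342  1.499 -0.     1.315] F [-0.1  -0.05 -0.43] g 9.593469720995918e-05
delta tool/0.1 [0.014 0.    0.099]
```

View pics/scene3.png

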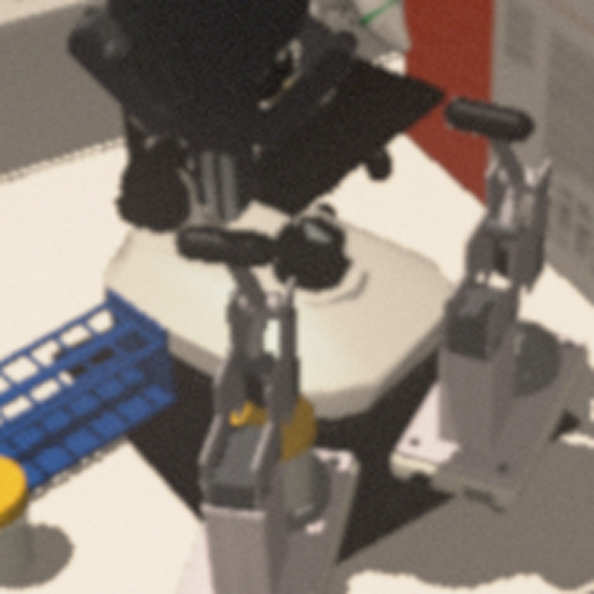

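Emit:
{"api": "carry_out", "payload": {
  "moves": [
    [0,0,0.05,0,-1],
    [0,0,0.09,0,-1],
    [0,-0.04,0.13,0,-1],
    [0,-0.09,0.17,0,-1],
    [0,-0.13,0.2,0,-1],
    [0,-0.17,0.24,0,-1],
    [0,-0.2,0.28,0,-1],
    [0,-0.24,0.32,0,-1],
    [0,-0.24,0.32,0,-1]
  ]
}}

```text
clock: 5.15
eef_pos: [0.47, 0.3496, 0.2586]
tool_rot: [0.91, 0.415, -0.0, 0.0]
ft_force: [-0.1, -0.3, 1.9]
grip_width: -0.0
```

```bash
python3 st.py 0.4885 0.3325 0.2795; python3 - <<'E'
from workcell import bot, imaging, order
import cv2
for n,(a,b,c,d) in dict(scene=(120,300,170,350),wrist=(60,330,200,470)).items():
    cv2.imwrite(f"pics/{n}4.png",cv2.resize(imaging.camera(n)[a:b,c:d,::-1],None,fx=2.2,fy=2.2,interpolation=cv2.INTER_CUBIC))
E
```

```text
t 5.15 p [0.47   0.3496 0.2586] yaw 49.01 q [ 0.64   0.414  0.255  1.413 -0.     1.355] F [-0.14 -0.26  1.93] g -1.1116058646956383e-05
delta tool/0.1 [-0.008  0.252 -0.209]
```

View pics/scene4.png

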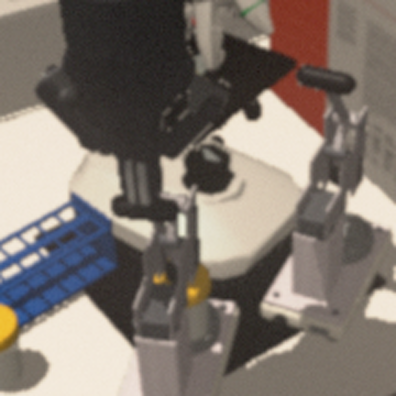

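View pics/wrist4.png

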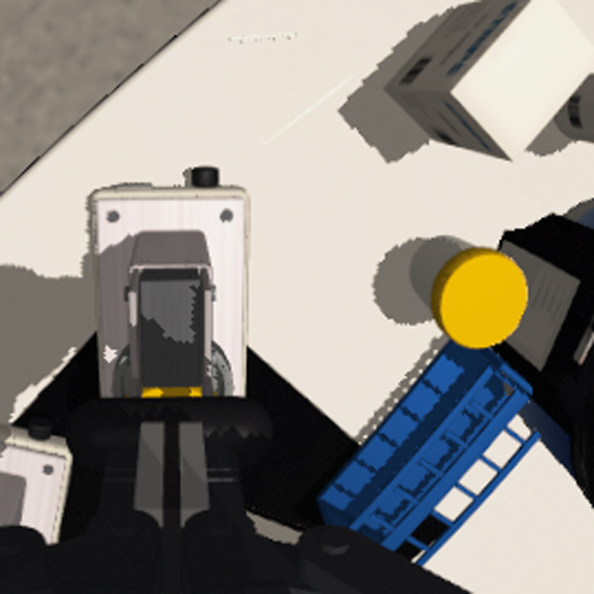

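The bar is following the fingertips (about 2 N). I continue along the arc.

Emit:
{"api": "carry_out", "payload": {
  "moves": [
    [0,-0.03,0.05,0,-1],
    [0,-0.06,0.1,0,-1],
    [0,-0.085,0.15,0,-1],
    [0,-0.105,0.2,0,-1],
    [0,-0.125,0.25,0,-1],
    [0,-0.14,0.3,0,-1],
    [0,-0.15,0.35,0,-1],
    [0,-0.16,0.4,0,-1],
    [0,-0.165,0.45,0,-1],
    [0,-0.17,0.5,0,-1],
    [0,-0.17,0.5,0,-1]
  ]
}}

```text
clock: 6.35
eef_pos: [0.4575, 0.3594, 0.2077]
tool_rot: [0.91, 0.414, -0.001, 0.001]
ft_force: [-0.8, -0.1, -0.3]
grip_width: 0.0001
```

```bash
python3 st.py 0.4545 0.362 0.204; python3 - <<'E'
from workcell import bot, imaging, order
import cv2
for n,(a,b,c,d) in dict(scene=(120,300,170,350),wrist=(60,330,200,470)).items():
    cv2.imwrite(f"pics/{n}5.png",cv2.resize(imaging.camera(n)[a:b,c:d,::-1],None,fx=2.2,fy=2.2,interpolation=cv2.INTER_CUBIC))
E
```

```text
t 6.35 p [0.4575 0.3594 0.2077] yaw 48.91 q [ 6.660e-01  4.280e-01  1.450e-01  1.290e+00 -1.000e-03  1.383e+00] F [-0.75 -0.08 -0.3 ] g 0.00011164972399256677
delta tool/0.1 [-0.    -0.039  0.037]
```

View pics/scene5.png

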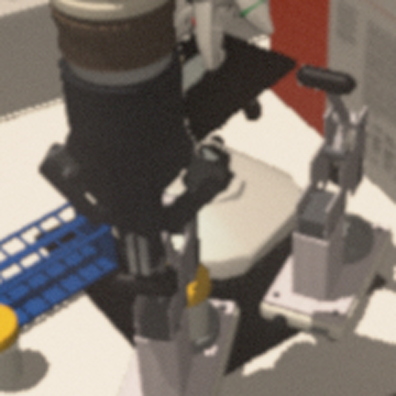

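View pics/wrist5.png

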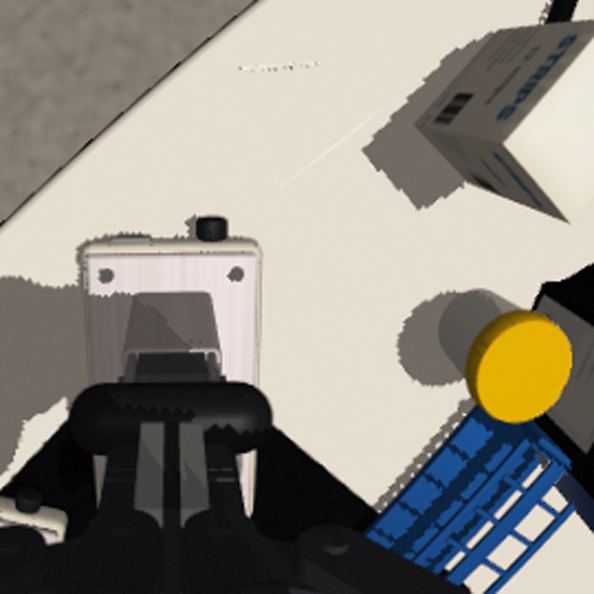

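The force has dropped to about 0, so the lever has probably snapped over. I'll press a little more to feel the stop.

Emit:
{"api": "carry_out", "payload": {
  "moves": [
    [0,-0.02,0.02,0,-1],
    [0,-0.03,0.04,0,-1],
    [0,-0.03,0.06,0,-1],
    [0,-0.03,0.06,0,-1]
  ]
}}

```text
clock: 6.85
eef_pos: [0.4555, 0.3624, 0.204]
tool_rot: [0.91, 0.414, 0.0, -0.0]
ft_force: [-1.1, 0.3, 2.6]
grip_width: -0.0002
```

Emit:
{"api": "carry_out", "payload": {
  "moves": [
    [0,0,0.02,0,-1],
    [0,0,0.03,0,-1],
    [0,0,0.03,0,-1]
  ]
}}

```text
clock: 7.15
eef_pos: [0.4556, 0.3626, 0.2035]
tool_rot: [0.91, 0.414, 0.002, -0.001]
ft_force: [-3.4, -3.0, 14.6]
grip_width: -0.0
```

The force rose from 3 to 15 N over less than 1 mm, so the lever is on its stop (tip height 0.1785 against 0.179 expected). I retreat straight up and look.

Emit:
{"api": "carry_out", "payload": {
  "moves": [
    [0,0,-0.1,0,-1],
    [0,0,-0.4,0,-1],
    [0,-0.1,-0.8,0,-1],
    [0,-0.5,-1,0,-1],
    [0,-0.9,-1,0,-1],
    [0,-1,-1,0,-1],
    [0,-1,-1,0,-1]
  ]
}}

```text
clock: 7.85
eef_pos: [0.379, 0.4289, 0.3001]
tool_rot: [0.91, 0.416, -0.0, 0.0]
ft_force: [0.1, -0.1, -0.4]
grip_width: 0.0002
```

```bash
python3 st.py 0.4545 0.362 0.204; python3 - <<'E'
from h import *
from workcell import bot, imaging, order
import cv2
for n,(a,b,c,d) in dict(scene=(120,330,170,360),top=(170,290,190,370),wrist=(0,420,0,560)).items():
    k=1.3 if n=='wrist' else 2.8
    cv2.imwrite(f"pics/{n}6.png",cv2.resize(imaging.camera(n)[a:b,c:d,::-1],None,fx=k,fy=k,interpolation=cv2.INTER_CUBIC))
E
```

```text
t 7.85 p [0.379  0.4289 0.3001] yaw 49.12 q [ 0.847  0.377  0.307  1.501 -0.     1.561] F [ 0.07 -0.09 -0.41] g 0.00020790374101413317
delta tool/0.1 [-0.011  1.009  0.961]
```

View pics/scene6.png

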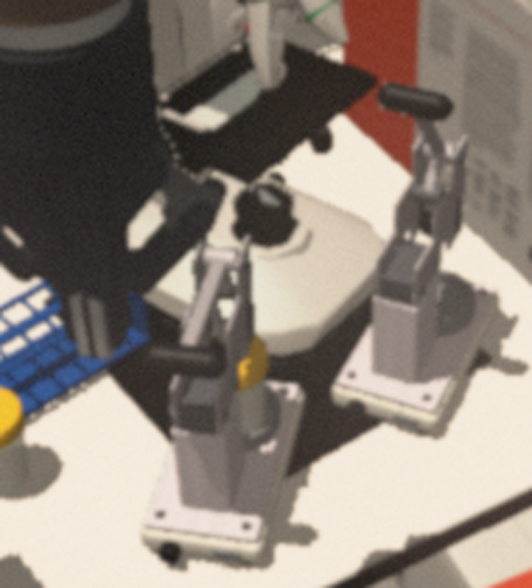

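View pics/wrist6.png

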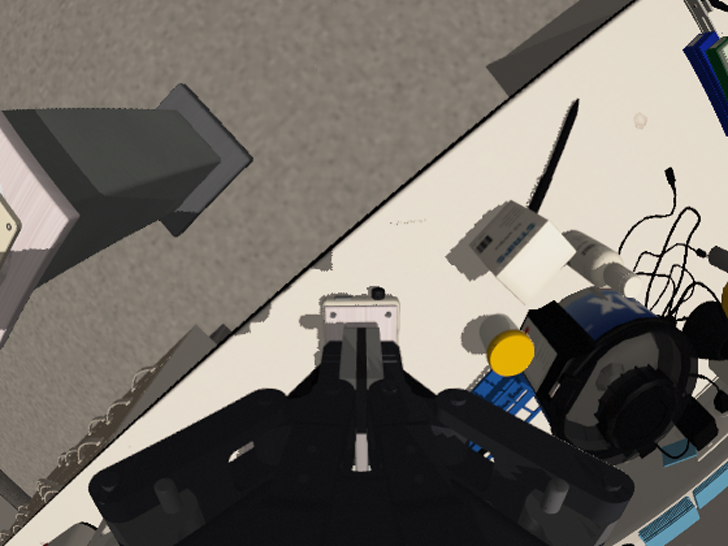

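The handle lies level over the riser (bar at scene px ≈(237,248)), the pot stands upright under the pad, and B is open. I'll check the bar height numerically before handing in.

```bash
python3 - <<'E'
from h import *
m=imaging.camera_model("scene"); f=210/np.tan(np.radians(m['fovy']/2)); r=R.from_quat(m['rotation'])
h=np.array([.5225,.303,.1715]);u=np.array([.756,-.655,0])
for a in(0,.85,.93,.97,1.0):
    t=.995-a; p=h-.09*np.cos(t)*u+np.array([0,0,.09*np.sin(t)])
    c=r.inv().apply(p-m['eye']); print(a,(m['cx']-f*c[0]/c[2]).round(1),(m['cy']+f*c[1]/c[2]).round(1))
import cv2
a=imaging.camera("scene")[190:330,200:300,::-1]; cv2.imwrite("pics/s7.png",cv2.resize(a,None,fx=4,fy=4,interpolation=cv2.INTER_CUBIC))
E
```

```text
0 238.9 194.2
0.85 235.2 241.6
0.93 235.4 245.2
0.97 235.6 247.0
1.0 235.7 248.2
```

View pics/s7.png

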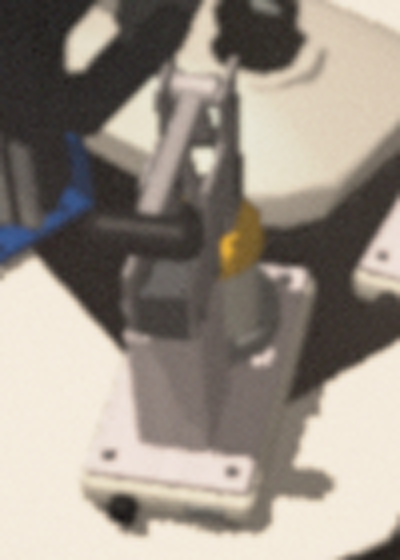

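The bar sits at row ≈248, which matches joint ≈1.0 (0.85 would give row 241.6).

```bash
python3 -c "
from workcell import order
print(order.job_done())"
```

```text
the job is handed in; nothing more can be done
None
```

I pushed shaker A's T-handle over and down to its stop with the closed fingertips, then backed the arm off and handed the job in. The clock read about 8 s, within the 29 s limit.

**Last checks:**
- **Handle on its stop:** with the fingertips at 0.1785 m (0.179 expected), the force rose from 3 to about 15 N in under 1 mm.
- **Handle stays locked:** after letting go, the bar stayed at scene row ≈248. That matches a joint angle of about 1.0 rad; the dead point would show at row 241.6.
- **Pot:** it looked upright in its nest under the pad.
- **Shaker B:** its handle looked untouched and still open.
- **Robot:** it was clear of everything, with about 0 N on the wrist.

I could not measure the pad's force on the pot directly. I take it from the handle being locked at its stop. None of the checks failed or disagreed.

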